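Change the card stands on show

TASK

The red offer is over and the green one begins: fold the red card stand down until it snaps flat onto its base, and swing the green card stand up past the middle until it snaps fully open, leaning back. The blue stand stays folded as it is; let go of everything at the end.

Things in the scene. Friction and masses are not known exactly. Their poses are not given: they have to be found in the camera images.
- red_panel (a joint): Hinge angle (rad) of the red panel (90 long x 120 wide x 8 mm) on its fixed light-wood base (115 x 130 x 22 mm). 0 = folded, level, 40 mm above the counter; 1.57 upright; 1.9 fully open against its stop, leaning back. An over-centre spring snaps it to one end or the other: it tips over at about 1.0 rad and needs about 2 N at the knob. Starts open.
- red_knob (a point): Centre of the red ball knob (28 mm across), on a 10 mm stem 35 mm out from the red panel's free edge. The frame turns with the panel: x points along the panel to the hinge axis, 135 mm away and 40 mm above the counter; y is level, along the hinge. Knob height 40 mm folded (50 mm in front of the base), 168 mm open. Pinched from above across y, the ball turns between the fingers along its arc.
- green_panel (a joint): Hinge angle (rad) of the green panel (90 long x 120 wide x 8 mm) on its fixed light-wood base (115 x 130 x 22 mm). 0 = folded, level, 40 mm above the counter; 1.57 upright; 1.9 fully open against its stop, leaning back. An over-centre spring snaps it to one end or the other: it tips over at about 1.0 rad and needs about 2 N at the knob. Starts folded.
- green_knob (a point): Centre of the green ball knob (28 mm across), on a 10 mm stem 35 mm out from the green panel's free edge. The frame turns with the panel: x points along the panel to the hinge axis, 135 mm away and 40 mm above the counter; y is level, along the hinge. Knob height 40 mm folded (50 mm in front of the base), 168 mm open. Pinched from above across y, the ball turns between the fingers along its arc.
- blue_panel (a joint): Hinge angle (rad) of the blue panel (90 long x 120 wide x 8 mm) on its fixed light-wood base (115 x 130 x 22 mm). 0 = folded, level, 40 mm above the counter; 1.57 upright; 1.9 fully open against its stop, leaning back. An over-centre spring snaps it to one end or the other: it tips over at about 1.0 rad and needs about 2 N at the knob. Starts folded, to be left so; knob like the others.
Things that resemble listed ones, but are neither listed nor needed, are in the scene too. Leave any yellow look-alike of the part that bears green_panel alone. What is shaped like the part that bears red_panel but yellow is not meant.

How it is judged:
At the end, for the whole second after the job is handed in: The red panel lies folded on its base (within 0.17 rad, 10 degrees), the green panel stands fully open (within 10 degrees of its stop, above 1.72 rad), both at rest, and the blue panel is still folded (within 10 degrees) (value of joint each of red_panel, blue_panel below 0.17 rad and value of joint green_panel above 1.72 rad and velocity of joint red_panel between -0.1 and 0.1 rad/s and velocity of joint green_panel between -0.1 and 0.1 rad/s); the robot touches nothing.
It fails at once if the blue stand is lifted from its folded state by more than 0.35 rad (20 degrees) (value of joint blue_panel above 0.35 rad).
It also fails if it takes over 56 s, if anything falls off the work surface, if the arm or the gripper's body presses on something with over 40 N, if the wrist force passes 120 N, or if a joint passes its speed limit or range.

ROBOT

A 6-joint arm with a two-finger parallel gripper is mounted at the origin on the work surface. World frame = base frame: x ahead of the robot, y to its left, z up, the work surface at z = 0. Lengths are in m, angles in rad, forces in N, time in s.
With the tool pointing down it reaches from about 0.4 to 0.825 m from the base axis. Payload 7 kg.
Tool frame: the origin (TCP) lies on the centre line of the jaws, within the pads' length; the fingertips stand tip_reach ahead of it and the grasp point (between the pads) is the TCP (tip_reach is the distance from the TCP to the fingertips, in m); z points along the fingers, y is the line along which they close (so a half turn about z gives the same grasp; the last joint's range is limited). The gripper opens to 88 mm and grips with 3 to 60 N. Pads are 19 mm wide; open, the fingers measure 130 mm over their backs; the gripper's body (78 mm by 193 mm) begins 47 mm behind the grasp point.
Start: joints at [1.45, 0.359, 0.012, 0, -1.224, -0.288], TCP at [0.268, 0.619, 0.246] pointing down, gripper open.
Joint ranges: [-3.07, 3.07], [-1.43, 2.12], [-1.02, 1.25], [-3.03, 1.67], [-3.05, -0], [-3.03, 3.03]. Speed limits (rad/s): [2.39, 2.39, 3.01, 3.14, 3.14, 3.14].

INTERFACE

Orientations are given as [roll, pitch, yaw] about the fixed x, y, z axes, in that order (R = Rz(yaw) Ry(pitch) Rx(roll)).
In Python, from station import get_state, grab_frame, calibration, job_done, find_in, mark_of, tip_reach gives the robot as it stands.
- The arm moves only by the shell command python3 -m handwheel 'ROWS' [OPENING] [FORCE]. ROWS is JSON, a list of rows, each an object with "delta_pos": the shift along the world's x, y, z in units of 30 mm (1.0 is 30 mm), a list of three; "dr": the turn, a rotation vector about the world's x, y, z in degrees, a list of three. In form: [{"delta_pos": [tx, ty, tz], "dr": [rx, ry, rz]}, ...]. A call has 1 to 10 rows; each row shifts and turns the commanded pose from where the row before left it; what a row does not reach is not made up. A row lasts 1/10 s, in which the tool goes at most 50 mm and 8.59 degrees, less where a joint would pass 70% of its speed; a pose out of reach is approached as far as the arm can. A call is refused whole if a number of a shift passes 1 or a number of a turn 8.59, either way. A call with a gripper value outside its range is refused whole. OPENING is the closure, from -1 (fully open) to 1 (shut), set as the call begins (- or left out, the last holds). The fingers move at their own pace and stop on an object; FORCE is the grip in N (left out, the last holds). Time passes only in rows, so rows that do not move let the fingers close. It gives the time, the measured TCP pose, the force, the opening and the grip force at its end, in the units of the state.
- get_state(): the state, without advancing time (a new reading comes with each control period).
- grab_frame(name): name is "scene" or "top"; returns the picture (420x560x3 uint8, red, green, blue); there is no depth.
- calibration(name): a dict with "fx", "fy", "cx", "cy" (pixels), "extrinsics" (4x4, takes a point from world to camera coordinates). Camera axes: x right, y down, z forward; pixel columns grow to the right and rows downward; lengths in m; the calibration is good to about 2 mm. A picture is of the moment at which its call begins. calibration takes no time and is no camera call.
- job_done(): hands the job in; it is judged then, once.
Trained networks look in the newest picture that a camera, given by its name, has taken for a name from the list of things; names that differ only in an ending like _2 or _b are one class to them, and where a whole thing is asked for, a point or a joint stands for the part that bears it (a point fixed in the world has none). Each returns a list of dicts, best first, with "conf" (0 to 1); they miss things now and then, are a little off and sometimes report something else, mostly with a low value. They report only what shows in the picture. A call takes as long as a camera call. They do not tell look-alikes from the thing itself.
- find_in(camera, query): "location" ([column, row] in pixels, amid what is visible of it).
- mark_of(camera, query): "location" ([column, row] in pixels: a listed point, or the origin of a listed thing).
The state is a dict: "t": time; "q": joint angles; "qd": joint speeds; "joint_efforts": joint torques, N m; "eef_pos": TCP position; "ee_rot": TCP orientation; "force": force on the tool from outside, world axes, zero at the start; "moment": the same for the moment, N m; "width": finger opening in m; "gripper_force": force on a finger pad.
Only numpy, scipy, OpenCV 4.12 (cv2) and the standard library are available. Lean on these libraries where they do the work, as an engineer would, in place of code of your own. Each camera call takes 0.05 s, during which the arm holds its last target. There are 200 camera calls.

## Working session

There is one attempt and no reset: what is moved stays moved. The work goes in short steps, Python scripts to look and compute and a shell command to move; the robot and the scene stay as the last step left them, time stands still between calls to the robot, and variables do not carry over. Pictures are saved under pics/ and viewed, at most 10 in all, crops included, and the job is handed in when it is done.

```bash
mkdir -p pics
cat > h.py <<'E'
import numpy as np, cv2
from station import *
def ray(cam,px):
    c=calibration(cam); E=np.array(c["extrinsics"]); R,t=E[:3,:3],E[:3,3]
    d=R.T@np.array([(px[0]-c["cx"])/c["fx"],(px[1]-c["cy"])/c["fy"],1]); return -R.T@t,d
def onz(cam,px,z):
    o,d=ray(cam,px); return o+d*(z-o[2])/d[2]
def tri(p1,p2,c1="scene",c2="top"):
    o1,d1=ray(c1,p1);o2,d2=ray(c2,p2)
    s=np.linalg.lstsq(np.c_[d1,-d2],o2-o1,rcond=None)[0]
    a,b=o1+s[0]*d1,o2+s[1]*d2
    return (a+b)/2,np.linalg.norm(a-b)
def save(cam,name):
    im=grab_frame(cam); cv2.imwrite(f"pics/{name}.png",im[:,:,::-1]); return im
E
python3 - <<'E'
from h import *
for c in("scene","top"):
    save(c,c+"1")
    for q in("red_knob","green_knob","blue_panel"):
        print(c,q,[(np.round(d["location"]),round(d["conf"],2)) for d in mark_of(c,q)[:5]])
a,b=[cv2.imread(f"pics/{c}1.png") for c in("scene","top")]
s=get_state();print(tip_reach,{k:np.round(s[k],3) for k in("t","eef_pos","ee_rot","width","force")})
E
```

```text
scene red_knob [(array([283., 200.]), 0.92)]
scene green_knob [(array([248.,  93.]), 0.89), (array([178., 155.]), 0.77), (array([273., 144.]), 0.61)]Traceback (most recent call last):
  File "<stdin>", line 5, in <module>
ValueError: it knows: green_knob, red_knob
```

View pics/scene1.png

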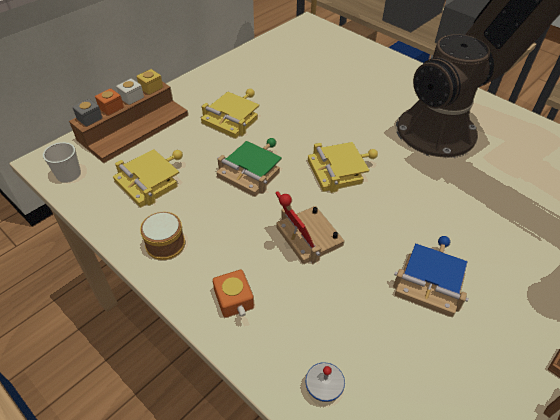

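The scene shows the red stand open (knob 285,200), the green stand folded (knob 271,142) and the blue stand folded (knob 444,241). Three yellow look-alikes have knobs at (249,93), (178,154) and (373,153). The green panel at (250,160) is the green one because of its colour.

Run:
```python
from h import *
save("top","top1")
P={}
for q in("red_knob","green_knob"):
    print(q,[(np.round(d["location"]),round(d["conf"],2)) for d in mark_of("top",q)[:5]])
import cv2
crop=cv2.resize(cv2.imread("pics/scene1.png")[120:270,200:400],(800,600),interpolation=cv2.INTER_CUBIC);cv2.imwrite("pics/crop1.png",crop)
s=get_state();print(tip_reach,{k:np.round(s[k],3) for k in("t","eef_pos","ee_rot","width","force")})
```

```text
red_knob [(array([268., 335.]), 0.94), (array([271., 178.]), 0.58)]
green_knob [(array([364., 282.]), 0.84), (array([443., 337.]), 0.65)]
0.019 {'t': np.float64(0.3), 'eef_pos': array([0.268, 0.619, 0.245]), 'ee_rot': array([ 3.141, -0.   , -0.409]), 'width': np.float64(0.087), 'force': array([-0.299, -0.22 , -0.307])}
```

View pics/top1.png

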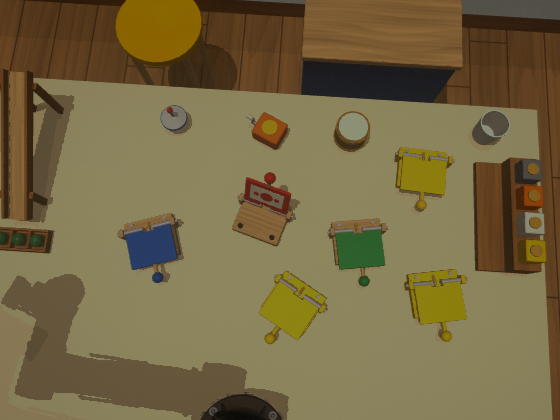

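View pics/crop1.png

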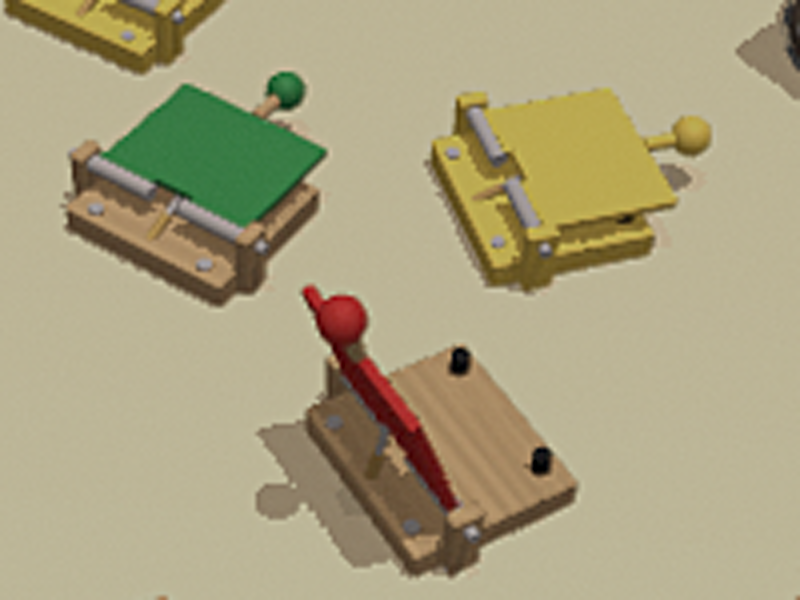

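Top view: red stand at (265,212) with knob (270,178), green stand at (359,244) with knob (364,281), blue at (151,245), and yellow look-alikes at (293,305), (438,298) and (423,172). The crop confirms that the wooden bases with the red and green panels are the ones meant.

Run:
```python
from h import *
g,gp=tri((271.5,142.5),(364,281)); r,rp=tri((285.5,200),(270,178))
print("green",g.round(3),gp, onz("top",(364,281),.04).round(3),"red",r.round(3),rp,onz("top",(270,178),.168).round(3))
im=cv2.cvtColor(cv2.imread("pics/top1.png"),cv2.COLOR_BGR2HSV)
m=cv2.inRange(im,(50,120,40),(80,255,255)); m[:200]=0;m[272:]=0
m[:, :325]=0;m[:,395:]=0
rect=cv2.minAreaRect(cv2.findNonZero(m));b=cv2.boxPoints(rect)
W=np.array([onz("top",p,.044) for p in b]);print("panel",W.round(3),W.mean(0).round(3))
d=W.mean(0)-g; print("green dir knob->hinge deg",np.degrees(np.arctan2(d[1],d[0])),np.linalg.norm(d[:2]))
for i in range(4):
    e=W[(i+1)%4]-W[i];print(np.linalg.norm(e).round(3),np.degrees(np.arctan2(e[1],e[0])).round(1))
# red base: wood quad
for n,p,q in(("hinge caps",(243,202),(290,219)),("front edge",(234,226),(278,245))):
    z=.04 if n[0]=="h" else .022
    a,b=onz("top",p,z),onz("top",q,z);e=b-a;print(n,a.round(3),b.round(3),np.linalg.norm(e).round(3),np.degrees(np.arctan2(e[1],e[0])).round(1))
big=cv2.resize(cv2.imread("pics/top1.png")[160:300,220:400],(771,600),interpolation=cv2.INTER_CUBIC);cv2.imwrite("pics/crop2.png",big)
print("blue knob",onz("top",(157,277),.04),"yellow knob",onz("top",(270,339),.04),onz("top",(300,300),.04))
```

```text
green [ 0.417 -0.289  0.034] 0.00020470632470250273 [ 0.416 -0.288  0.04 ] red [ 0.64  -0.032  0.162] 0.0001204940393194786 [ 0.638 -0.033  0.168]
panel [[ 0.536 -0.209  0.044]
 [ 0.554 -0.329  0.044]
 [ 0.46  -0.339  0.044]
 [ 0.443 -0.221  0.044]] [ 0.498 -0.275  0.044]
green dir knob->hinge deg 10.155664616679978 0.082984041313881
0.121 -81.4
0.094 -174.0
0.119 98.5
0.094 7.1
hinge caps [0.605 0.04  0.04 ] [ 0.567 -0.088  0.04 ] 0.134 -106.5
front edge [0.541 0.061 0.022] [ 0.498 -0.06   0.022] 0.129 -109.8
blue knob [0.39168285 0.24498226 0.04      ] yellow knob [ 0.25619021 -0.05675489  0.04      ] [ 0.35738785 -0.12638634  0.04      ]
```

View pics/crop2.png

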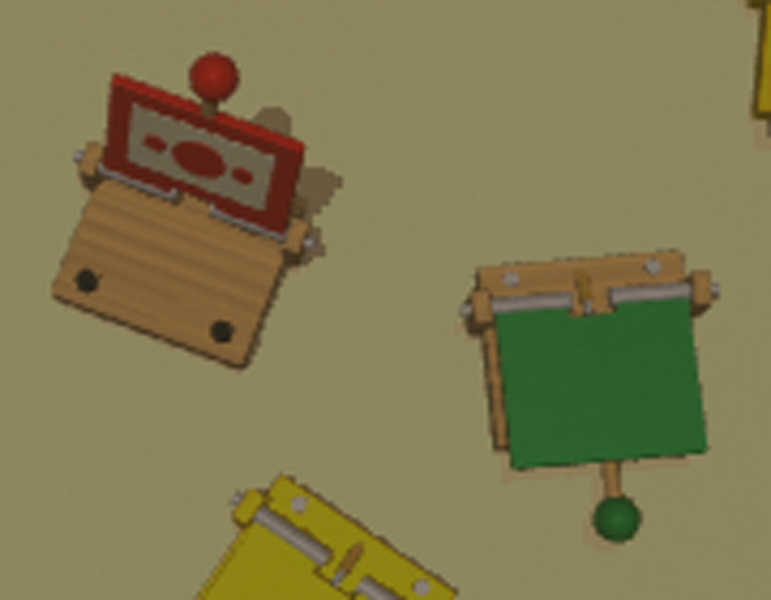

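```bash
python3 -m handwheel '[{"delta_pos":[0.5,-0.88,0],"dr":[0,0,0]},{"delta_pos":[0.5,-0.88,0],"dr":[0,0,0]},{"delta_pos":[0.5,-0.88,0],"dr":[0,0,0]},{"delta_pos":[0.5,-0.88,0],"dr":[0,0,0]},{"delta_pos":[0.5,-0.88,0],"dr":[0,0,0]},{"delta_pos":[0.5,-0.88,0],"dr":[0,0,1]},{"delta_pos":[0.5,-0.88,0],"dr":[0,0,1]},{"delta_pos":[0.5,-0.88,0],"dr":[0,0,1]},{"delta_pos":[0.5,-0.88,0],"dr":[0,0,1]},{"delta_pos":[0.5,-0.88,0],"dr":[0,0,1]}]' -1 10
python3 -m handwheel '[{"delta_pos":[0.5,-0.88,0],"dr":[0,0,0]},{"delta_pos":[0.5,-0.88,0],"dr":[0,0,0]},{"delta_pos":[0.5,-0.88,0],"dr":[0,0,0]},{"delta_pos":[0.5,-0.88,0],"dr":[0,0,0]},{"delta_pos":[0.5,-0.88,0],"dr":[0,0,0]},{"delta_pos":[0.5,-0.88,0],"dr":[0,0,0]},{"delta_pos":[0.5,-0.88,0],"dr":[0,0,0]},{"delta_pos":[0.5,-0.88,0],"dr":[0,0,0]},{"delta_pos":[0.5,-0.88,0],"dr":[0,0,0]},{"delta_pos":[0,0,0],"dr":[0,0,0]}]'
```

```text
t: 1.3
eef_pos: [0.4188, 0.3542, 0.2457]
ee_rot: [-3.141, -0.0, -0.321]
force: [-0.2, -0.3, 0.4]
width: 0.0875
gripper_force: 0.0
t: 2.3
eef_pos: [0.5544, 0.1152, 0.2454]
ee_rot: [3.141, -0.0, -0.324]
force: [-0.1, 0.3, 0.5]
width: 0.0874
gripper_force: 0.0
```

```bash
python3 -m handwheel '[{"delta_pos":[0.47,-0.82,0],"dr":[0,0,0]},{"delta_pos":[0.47,-0.82,0],"dr":[0,0,0]},{"delta_pos":[0.47,-0.82,0],"dr":[0,0,0]},{"delta_pos":[0.46,-0.82,0],"dr":[0,0,0]},{"delta_pos":[0.46,-0.82,0],"dr":[0,0,0]},{"delta_pos":[0.46,-0.83,0],"dr":[0,0,0]},{"delta_pos":[0,0,0],"dr":[0,0,0]},{"delta_pos":[0,0,-0.4],"dr":[0,0,0]},{"delta_pos":[0,0,-0.4],"dr":[0,0,0]},{"delta_pos":[0,0,0],"dr":[0,0,0]}]'
python3 - <<'E'
from h import *
save("scene","scene2")
E
```

```text
t: 3.3
eef_pos: [0.6353, -0.0293, 0.2188]
ee_rot: [3.14, 0.004, -0.321]
force: [0.6, 0.3, -0.3]
width: 0.0874
gripper_force: 0.0
```

View pics/scene2.png

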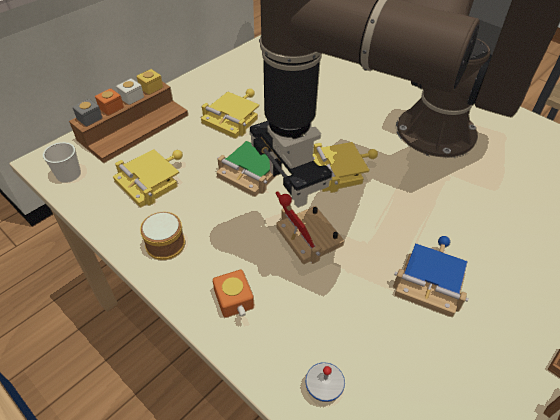

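The gripper is straddling above the red knob (285,200), with the fingers at (262,140) and (308,178). I'll descend and pinch.

```bash
python3 -m handwheel '[{"delta_pos":[0.08,-0.11,-0.45],"dr":[0,0,0]},{"delta_pos":[0,0,-0.45],"dr":[0,0,0]},{"delta_pos":[0,0,-0.45],"dr":[0,0,0]},{"delta_pos":[0,0,-0.4],"dr":[0,0,0]},{"delta_pos":[0,0,0],"dr":[0,0,0]},{"delta_pos":[0,0,0],"dr":[0,0,0]}]' 
python3 -m handwheel '[{"delta_pos":[0,0,0],"dr":[0,0,0]},{"delta_pos":[0,0,0],"dr":[0,0,0]},{"delta_pos":[0,0,0],"dr":[0,0,0]},{"delta_pos":[0,0,0],"dr":[0,0,0]},{"delta_pos":[0,0,0],"dr":[0,0,0]},{"delta_pos":[0,0,0],"dr":[0,0,0]},{"delta_pos":[0,0,0],"dr":[0,0,0]},{"delta_pos":[0,0,0],"dr":[0,0,0]}]' 1 12
```

```text
t: 3.95
eef_pos: [0.6394, -0.0335, 0.1687]
ee_rot: [3.141, 0.001, -0.321]
force: [0.0, -0.1, -0.2]
width: 0.0876
gripper_force: 0.0
t: 4.75
eef_pos: [0.6401, -0.032, 0.1691]
ee_rot: [-3.139, -0.001, -0.322]
force: [1.5, 18.5, -0.3]
width: 0.0287
gripper_force: 8.8
```

```bash
python3 -m handwheel '[{"delta_pos":[0.02,0.07,0],"dr":[0,0,0]},{"delta_pos":[-0.41,0.14,0.12],"dr":[0,0,0]},{"delta_pos":[-0.42,0.14,0.08],"dr":[0,0,0]},{"delta_pos":[-0.42,0.14,0.03],"dr":[0,0,0]},{"delta_pos":[-0.43,0.14,0],"dr":[0,0,0]},{"delta_pos":[-0.42,0.14,-0.06],"dr":[0,0,0]},{"delta_pos":[-0.42,0.14,-0.09],"dr":[0,0,0]},{"delta_pos":[0,0,0],"dr":[0,0,0]}]'
```

```text
t: 5.55
eef_pos: [0.5622, -0.006, 0.1713]
ee_rot: [3.141, 0.001, -0.321]
force: [2.1, -2.6, -1.4]
width: 0.0274
gripper_force: 12.0
```

```bash
python3 -m handwheel '[{"delta_pos":[-0.40,0.13,-0.14],"dr":[0,0,0]},{"delta_pos":[-0.39,0.13,-0.19],"dr":[0,0,0]},{"delta_pos":[-0.37,0.12,-0.23],"dr":[0,0,0]},{"delta_pos":[-0.35,0.12,-0.26],"dr":[0,0,0]},{"delta_pos":[-0.32,0.11,-0.30],"dr":[0,0,0]},{"delta_pos":[-0.29,0.10,-0.32],"dr":[0,0,0]},{"delta_pos":[-0.26,0.09,-0.36],"dr":[0,0,0]},{"delta_pos":[-0.22,0.07,-0.38],"dr":[0,0,0]},{"delta_pos":[0,0,0],"dr":[0,0,0]}]'
```

```text
t: 6.45
eef_pos: [0.4837, 0.0184, 0.1044]
ee_rot: [3.137, 0.004, -0.322]
force: [-2.5, -6.7, -1.0]
width: 0.0271
gripper_force: 12.0
```

```bash
python3 -m handwheel '[{"delta_pos":[-0.18,0.03,-0.40],"dr":[0,0,0]},{"delta_pos":[-0.15,0.03,-0.42],"dr":[0,0,0]},{"delta_pos":[-0.10,0.03,-0.43],"dr":[0,0,0]},{"delta_pos":[-0.07,0.02,-0.45],"dr":[0,0,0]},{"delta_pos":[-0.02,0,-0.2],"dr":[0,0,0]},{"delta_pos":[0,0,0],"dr":[0,0,0]},{"delta_pos":[0,0,0],"dr":[0,0,0]}]'
python3 -m handwheel '[{"delta_pos":[0,0,0],"dr":[0,0,0]},{"delta_pos":[0,0,0],"dr":[0,0,0]},{"delta_pos":[0,0,0],"dr":[0,0,0]},{"delta_pos":[0,0,0],"dr":[0,0,0]},{"delta_pos":[0,0,0],"dr":[0,0,0]},{"delta_pos":[0,0,0],"dr":[0,0,0]}]' -1
```

```text
t: 7.15
eef_pos: [0.4698, 0.0226, 0.049]
ee_rot: [3.14, 0.002, -0.322]
force: [-5.0, -3.2, -1.6]
width: 0.027
gripper_force: 12.0
t: 7.75
eef_pos: [0.471, 0.0234, 0.0492]
ee_rot: [-3.141, -0.0, -0.321]
force: [0.5, 0.0, 0.2]
width: 0.0691
gripper_force: 0.0
```

```bash
python3 -m handwheel '[{"delta_pos":[0,0,0],"dr":[0,0,0]},{"delta_pos":[0,0,0],"dr":[0,0,0]},{"delta_pos":[0,0,0.6],"dr":[0,0,0]},{"delta_pos":[0,0,0.9],"dr":[0,0,0]},{"delta_pos":[0,0,0.9],"dr":[0,0,0]},{"delta_pos":[0,0,0.6],"dr":[0,0,0]},{"delta_pos":[-0.15,-0.87,0],"dr":[0,0,3]},{"delta_pos":[-0.15,-0.87,0],"dr":[0,0,3]},{"delta_pos":[-0.15,-0.87,0],"dr":[0,0,3]},{"delta_pos":[-0.15,-0.87,0],"dr":[0,0,3]}]'
python3 -m handwheel '[{"delta_pos":[-0.15,-0.87,0],"dr":[0,0,3]},{"delta_pos":[-0.15,-0.87,0],"dr":[0,0,3]},{"delta_pos":[-0.15,-0.87,0],"dr":[0,0,3]},{"delta_pos":[-0.15,-0.87,0],"dr":[0,0,3]},{"delta_pos":[-0.15,-0.87,0],"dr":[0,0,2.5]},{"delta_pos":[-0.15,-0.87,0],"dr":[0,0,0]},{"delta_pos":[-0.15,-0.87,0],"dr":[0,0,0]},{"delta_pos":[-0.15,-0.87,0],"dr":[0,0,0]},{"delta_pos":[0,0,0],"dr":[0,0,0]},{"delta_pos":[0,0,0],"dr":[0,0,0]}]'
python3 - <<'E'
from h import *
save("scene","scene3")
E
```

```text
t: 8.75
eef_pos: [0.4525, -0.082, 0.1392]
ee_rot: [-3.141, -0.0, -0.109]
force: [0.1, 0.0, 0.1]
width: 0.0878
gripper_force: 0.0
t: 9.75
eef_pos: [0.4164, -0.2903, 0.1388]
ee_rot: [-3.141, 0.0, 0.139]
force: [0.9, 0.1, -0.7]
width: 0.0879
gripper_force: 0.0
```

View pics/scene3.png

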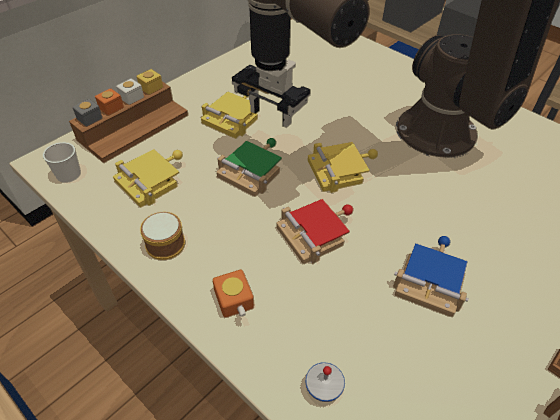

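The red stand is folded flat (knob 348,210). The open gripper is above the green knob (271,142), so I'll descend and pinch.

```bash
python3 -m handwheel '[{"delta_pos":[0,0.05,-0.5],"dr":[0,0,0]},{"delta_pos":[0,0,-0.5],"dr":[0,0,0]},{"delta_pos":[0,0,-0.5],"dr":[0,0,0]},{"delta_pos":[0,0,-0.5],"dr":[0,0,0]},{"delta_pos":[0,0,-0.5],"dr":[0,0,0]},{"delta_pos":[0,0,-0.4],"dr":[0,0,0]},{"delta_pos":[0,0,-0.35],"dr":[0,0,0]},{"delta_pos":[0,0,0],"dr":[0,0,0]},{"delta_pos":[0,0,0],"dr":[0,0,0]}]' 
python3 -m handwheel '[{"delta_pos":[0,0,0],"dr":[0,0,0]},{"delta_pos":[0,0,0],"dr":[0,0,0]},{"delta_pos":[0,0,0],"dr":[0,0,0]},{"delta_pos":[0,0,0],"dr":[0,0,0]},{"delta_pos":[0,0,0],"dr":[0,0,0]},{"delta_pos":[0,0,0],"dr":[0,0,0]},{"delta_pos":[0,0,0],"dr":[0,0,0]},{"delta_pos":[0,0,0],"dr":[0,0,0]}]' 1 12
```

```text
t: 10.7
eef_pos: [0.417, -0.2883, 0.0417]
ee_rot: [3.142, 0.0, 0.141]
force: [0.1, 0.2, 0.6]
width: 0.0878
gripper_force: 0.0
t: 11.5
eef_pos: [0.4166, -0.2882, 0.0415]
ee_rot: [-3.141, 0.0, 0.141]
force: [0.1, 15.7, 2.8]
width: 0.0288
gripper_force: 7.8
```

```bash
python3 -m handwheel '[{"delta_pos":[0,0.07,0],"dr":[0,0,0]},{"delta_pos":[0.02,0,0.45],"dr":[0,0,0]},{"delta_pos":[0.07,0.01,0.45],"dr":[0,0,0]},{"delta_pos":[0.11,0.02,0.43],"dr":[0,0,0]},{"delta_pos":[0.16,0.02,0.42],"dr":[0,0,0]},{"delta_pos":[0.19,0.03,0.41],"dr":[0,0,0]},{"delta_pos":[0.24,0.03,0.38],"dr":[0,0,0]},{"delta_pos":[0,0,0],"dr":[0,0,0]}]'
```

```text
t: 12.3
eef_pos: [0.4406, -0.2829, 0.1187]
ee_rot: [-3.142, 0.0, 0.141]
force: [-2.6, -1.9, 0.5]
width: 0.0268
gripper_force: 12.0
```

```bash
python3 -m handwheel '[{"delta_pos":[0.27,0.04,0.36],"dr":[0,0,0]},{"delta_pos":[0.31,0.04,0.33],"dr":[0,0,0]},{"delta_pos":[0.34,0.05,0.30],"dr":[0,0,0]},{"delta_pos":[0.37,0.05,0.26],"dr":[0,0,0]},{"delta_pos":[0.39,0.05,0.22],"dr":[0,0,0]},{"delta_pos":[0.41,0.06,0.18],"dr":[0,0,0]},{"delta_pos":[0.43,0.06,0.14],"dr":[0,0,0]},{"delta_pos":[0,0,0],"dr":[0,0,0]}]'
```

```text
t: 13.1
eef_pos: [0.519, -0.2712, 0.1723]
ee_rot: [-3.141, -0.002, 0.142]
force: [-2.6, 5.7, 5.4]
width: 0.0269
gripper_force: 12.0
```

```bash
python3 -m handwheel '[{"delta_pos":[0.43,0.08,0.08],"dr":[0,0,0]},{"delta_pos":[0.44,0.07,0.03],"dr":[0,0,0]},{"delta_pos":[0.44,0.07,0],"dr":[0,0,0]},{"delta_pos":[0.44,0.07,-0.04],"dr":[0,0,0]},{"delta_pos":[0.4,0.06,-0.09],"dr":[0,0,0]},{"delta_pos":[0.25,0.04,-0.07],"dr":[0,0,0]},{"delta_pos":[0,0,0],"dr":[0,0,0]},{"delta_pos":[0,0,0],"dr":[0,0,0]}]'
```

```text
t: 13.9
eef_pos: [0.5908, -0.2602, 0.1693]
ee_rot: [3.141, -0.003, 0.142]
force: [2.0, 5.3, 4.4]
width: 0.0271
gripper_force: 12.0
```

Release and rise, then back off and look.

```bash
python3 -m handwheel '[{"delta_pos":[0,0,0],"dr":[0,0,0]},{"delta_pos":[0,0,0],"dr":[0,0,0]},{"delta_pos":[0,0,0],"dr":[0,0,0]},{"delta_pos":[0,0,0],"dr":[0,0,0]},{"delta_pos":[0,0,0],"dr":[0,0,0]},{"delta_pos":[0,0,0],"dr":[0,0,0]},{"delta_pos":[0,0,0],"dr":[0,0,0]},{"delta_pos":[0,0,0],"dr":[0,0,0]},{"delta_pos":[0,0,0.4],"dr":[0,0,0]},{"delta_pos":[0,0,0.6],"dr":[0,0,0]}]' -1
python3 -m handwheel '[{"delta_pos":[0,0,0.8],"dr":[0,0,0]},{"delta_pos":[0,0,0.8],"dr":[0,0,0]},{"delta_pos":[0,0,0.8],"dr":[0,0,0]},{"delta_pos":[-0.5,0,0.3],"dr":[0,0,0]},{"delta_pos":[-0.8,0,0],"dr":[0,0,0]},{"delta_pos":[-0.8,0,0],"dr":[0,0,0]},{"delta_pos":[-0.8,0,0],"dr":[0,0,0]},{"delta_pos":[-0.5,0,0],"dr":[0,0,0]},{"delta_pos":[0,0,0],"dr":[0,0,0]},{"delta_pos":[0,0,0],"dr":[0,0,0]}]'
python3 - <<'E'
from h import *
a=save("scene","scene4");b=save("top","top4")
print([(np.round(d["location"]),round(d["conf"],2)) for d in mark_of("scene","green_knob")[:5]])
cv2.imwrite("pics/both4.png",cv2.resize(np.hstack([a,b])[:,:,::-1],(800,300),interpolation=cv2.INTER_AREA))
E
```

```text
t: 14.9
eef_pos: [0.5876, -0.2607, 0.1988]
ee_rot: [-3.141, 0.002, 0.141]
force: [0.2, 0.5, -0.0]
width: 0.0879
gripper_force: 0.0
t: 15.9
eef_pos: [0.4861, -0.2609, 0.2802]
ee_rot: [3.141, -0.001, 0.141]
force: [-0.9, -1.0, 1.3]
width: 0.0875
gripper_force: 0.0
[(array([248.,  94.]), 0.92), (array([227., 143.]), 0.91), (array([176., 154.]), 0.74)]
```

View pics/both4.png

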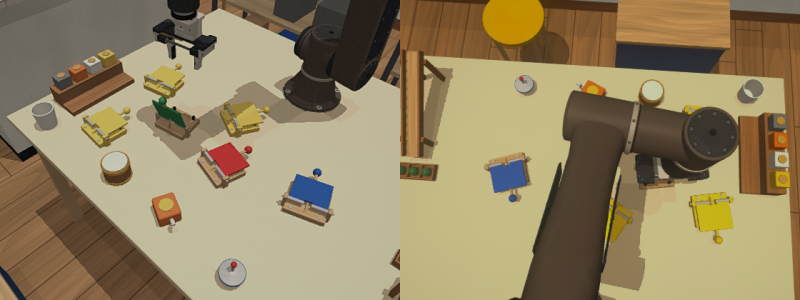

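The left half shows green standing open, red flat and blue folded. I'll check the green angle by projection, then hand in.

Run:
```python
from h import *
c=calibration("scene");E=np.array(c["extrinsics"]);e={}
for th in(1.5,1.6,1.7,1.8,1.9):
    s=.135*(1-np.cos(th));p=E[:3,:3]@np.array([.4166+.99*s,-.287+.14*s,.04+.135*np.sin(th)])+E[:3,3]
    uv=np.array([c["fx"]*p[0]/p[2]+c["cx"],c["fy"]*p[1]/p[2]+c["cy"]]);e[th]=np.linalg.norm(uv-(227,143));print(th,uv.round(1))
if min(e,key=e.get)==1.9: print(job_done())
```

```text
1.5 [241.7 125.6]
1.6 [238.3 128.3]
1.7 [234.8 131.6]
1.8 [231.4 135.2]
1.9 [228.  139.3]
the job is handed in; nothing more can be done
None
```

The red stand is folded flat, the green one is snapped open against its stop, the blue one is still folded, and the gripper is clear of everything; I handed the job in at about 16 s, and no verdict came back.

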